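Click a selector drum round to third and hold it

ROBOT

A 6-joint arm with a two-finger parallel gripper is mounted at the origin on a cart in front of the work surface, level with it; the furniture and walls round the work are solid. World frame = base frame: x ahead of the robot, y to its left, z up, the work surface at z = 0. Lengths are in m, angles in degrees, forces in N, time in s.
With the tool pointing down it reaches from about 0.15 to 0.775 m from the base axis. Payload 6.1 kg.
Tool frame: the origin (TCP) lies between the finger pads; the fingertips stand 17 mm ahead of it and the grasp point (between the pads) lies 2 mm behind it; z points along the fingers, y is the direction in which the jaws open and shut (so a half turn about z gives the same grasp; the last joint's range is limited). The gripper opens to 85 mm and grips with 20 to 120 N. Pads are 22 mm wide; open, the fingers measure 114 mm over their backs; the gripper's body (76 mm by 85 mm) begins 54 mm behind the grasp point. The pads swing forward as they close: fully open they stand 13 mm farther back than shut.
Start: joints at [66.635, 7.208, -2.269, 80.523, 0, 90], TCP at [0.208, 0.482, 0.248] pointing down, gripper open.
Joint ranges: [-155.77, 155.77], [-54.66, 111.73], [-72.52, 77.12], [-102.08, 115.82], [-83.92, 84.16], [-180, 180]. Speed limits (degrees/s): [136.94, 136.94, 172.46, 180, 180, 180].

INTERFACE

Orientations are given as [roll, pitch, yaw] about the fixed x, y, z axes, in that order (R = Rz(yaw) Ry(pitch) Rx(roll)).
In Python, from rig import env, eyes, order gives the robot as it stands. The module is installed in compiled form; this text tells all that it offers.
- The arm moves only by the tool jog_arm, never from a script. Its argument "motion" is a list of rows, each a list of 5 numbers: the shift along the tool's x, y, z in cm, then the turn about the tool's z in degrees, then the finger opening in cm, from 0 to 8.54. A call has 1 to 10 rows; each row is the pose to reach, as a shift and turn from the pose commanded when the call began, along the tool's axes at that moment; what a row does not reach only later rows make up. A row lasts 1/10 s, in which the tool goes at most 50 mm and 8.59 degrees, less where a joint would pass 70% of its speed; a pose out of reach is approached as far as the arm can. A call with a gripper value outside its range is refused whole. The fingers move at their own pace and stop on an object; "grip_force" is the grip in N (left out, the last holds). Time passes only in rows, so rows that repeat a pose let the fingers close. It gives the time, the measured TCP pose, the force and the opening at its end, in the units of the state.
- env.sense(): the state, without advancing time (a new reading comes with each control period).
- eyes.read_camera(name): name is "scene" or "side" or "wrist"; returns the picture (400x640x3 uint8, red, green, blue); there is no depth.
- eyes.camera_model(name): a dict with "vfov" (degrees; the focal length in pixels is half the picture's height over the tangent of half this angle, whatever the lens; pixels are square), "cx", "cy" (the principal point, pixels), "dist" ([k1, k2, p1, p2, k3] as OpenCV has them; the pictures are not rectified), "eye" and "rotation" of the camera in the world. Camera axes: x right, y down, z forward; pixel columns grow to the right and rows downward; lengths in m; the calibration is good to about 2 mm. A picture is of the moment at which its call begins: read the wrist's pose just before it. camera_model takes no time and is no camera call; for the wrist camera it gives the pose at the moment of the call.
- order.hand_in(): hands the job in, once; it reports no verdict.
The state is a dict: "time_s": time; "joint_positions": joint angles; "joint_vel": joint speeds; "joint_efforts": joint torques, N m; "eef_pos": TCP position; "tcp_rot": TCP orientation; "force": force on the tool from outside, world axes, zero at the start; "wrist_torque": the same for the moment, N m; "grip_width": opening from 0.0 (shut) to 1.0 (fully open).
Only numpy, scipy, OpenCV 4.12 (cv2) and the standard library are available. Lean on these libraries where they do the work, as an engineer would, in place of code of your own. Each camera call takes 0.05 s, during which the arm holds its last target. There are 200 camera calls.

TASK

The gearbox selector drum in the grey stand is in neutral. Put the loose hand knob fully down on the square end of the drum, then turn it clockwise (seen from above) by feel, counting three clicks of the detent, so that the drum sits in its third stop without ever running on into the fourth. Finish while still gripping the knob there, so that I can look at the fork, and leave the parts lying round about where they are.

Things in the scene. Friction and masses are not known exactly. Their poses are not given: they have to be found in the camera images.
- stand: grey cast stand, base 140 (x) x 120 (y) mm, fixed. Origin: underside, on the vertical drum axis. The detent roller is on its -x side. Top plate 74 mm above the table; on it the star wheel of the drum (66 mm across, top at 87 mm) and a sprung roller arm, whose pivot bolt (94 mm high) is at x -36, y +42 mm. A brass fork reaches 94 mm from the axis to -y, 33 mm up, and rises 3 mm a stop
- drum (a joint): angle of the drum in rad, growing clockwise seen from above. Notches at 0 (neutral), 0.393, 0.785, 1.178 (third), 1.571 (fourth), i.e. 22.5 degrees apart; hard end stops just outside. Leaving a notch takes up to 0.3 N m, which falls to nothing at the crest midway between notches; from there the drum snaps on into the next notch by itself and rests there within 0.03 rad
- square_seat (a point): centre of the round shoulder (37 mm across, 92 mm above the table) on which the knob comes to rest; it turns with the drum. The steel square end stands on it: 20 x 20 mm, 19 mm high, sides along this point's x and y, top 3 mm chamfered; z up. In neutral its axes are those of the stand
- knob: loose hand knob, upright, socket down, 0.13 to 0.2 kg. Origin: centre of underside, z up. Steel sleeve 36 x 36, 22 mm high; square socket 21.8 x 21.8, 20 mm deep, sides along x and y, chamfered mouth; black disc 47 mm across to 28 mm; above it a black wing to grip, 54 mm along x, 16 mm thick along y, up to 62 mm. Fits the square in any quarter turn, with 0.09 rad of play either way
- jar: bystander: white jar with black lid, 48 mm across, 95 mm high; origin at the underside centre
- nut_big: bystander: big worn hexagon nut, 46 x 52 x 23 mm, lying flat; origin at the underside centre
- gear: bystander: worn steel gear wheel, 75 mm across, 27 mm high, lying flat; origin at the underside centre
Things that resemble listed ones, but are neither listed nor needed, are in the scene too. Leave any yellow look-alike of the knob alone.

How it is judged:
By the outcome, as a careful person would: the job done as asked, in the order asked, and still so for the second after the job is handed in, while the arm keeps its last pose, push and grip.
It also fails if it takes over 45 s, if anything falls off the work surface, if the arm or the gripper's body presses on something with over 40 N, if the wrist force passes 120 N, or if a joint passes its speed limit or range.

## Working session

There is one attempt and no reset: what is moved stays moved. The work goes in short steps, Python scripts to look and compute and a tool call to move; the robot and the scene stay as the last step left them, time stands still between calls to the robot, and variables do not carry over. Pictures are saved under pics/ and viewed, about 8 in all and at most 12, crops included, and the job is handed in when it is done.

Besides the shell and the picture viewer there is one more tool, called as name(argument=value, ...) on one line, values as JSON. jog_arm: Moves the arm, as the interface text tells. Its arguments: {"type":"object","properties":{"motion":{"type":"array","items":{"type":"array","items":{"type":"number"}}},"grip_force":{"type":"number"}},"required":["motion"]}

```bash
mkdir -p pics; cat > h.py <<'E'
import numpy as np, cv2
from rig import env, eyes, order
def K(m):
    f=200/np.tan(np.radians(m['vfov'])/2); return np.array([[f,0,m['cx']],[0,f,m['cy']],[0,0,1.]])
def ray(m,uv):
    p=cv2.undistortPoints(np.array([[uv]],float),K(m),np.array(m['dist'],float))[0,0]
    return np.array(m['eye']),np.array(m['rotation'])@np.array([p[0],p[1],1])
def onz(m,uv,z):
    e,d=ray(m,uv); return e+d*(z-e[2])/d[2]
def proj(m,P):
    R=np.array(m['rotation']).T; t=-R@np.array(m['eye'])
    return cv2.projectPoints(np.array(P,float).reshape(-1,1,3),cv2.Rodrigues(R)[0],t,K(m),np.array(m['dist'],float))[0][:,0]
def snap(n,f):
    m=eyes.camera_model(n); im=eyes.read_camera(n)[:,:,::-1].copy(); cv2.imwrite('pics/'+f,im); return m,im
E
python3 - <<'E'
from h import *
print(env.sense())
a=snap('scene','a1.png');b=snap('side','b1.png');c=snap('wrist','c1.png')
for m in (a,b,c): print(m[0])
E
```

```text
{'time_s': 0.0, 'joint_positions': array([ 6.66343570e+01,  7.24028170e+00, -2.32846370e+00,  8.05242975e+01,
        2.40132595e-03,  9.00006384e+01]), 'joint_vel': array([ 0.00300798,  0.04928319,  0.04280151,  0.05949508, -0.04358553,
       -0.03945873]), 'joint_efforts': array([ 1.14428760e-03, -4.35917437e+01,  3.52923954e+01,  1.72673108e-02,
       -8.41250926e-05, -1.34186362e-05]), 'eef_pos': array([0.20804363, 0.48158194, 0.24752106]), 'tcp_rot': array([-1.79906957e+02, -2.40028608e-03,  1.56633715e+02]), 'force': array([ 0.13893264, -0.51348893,  1.12301467]), 'wrist_torque': array([-0.00995102,  0.00318945,  0.01362716]), 'grip_width': 0.9989598878216712}
{'vfov': 43.37869835910671, 'cx': 316.5696096865803, 'cy': 207.88909824237945, 'dist': array([-0.14005013,  0.        ,  0.        ,  0.        ,  0.        ]), 'eye': array([ 0.61045697, -0.56082298,  1.13156704]), 'rotation': array([-145.71316546,   -0.20645012,    4.40336771])}
{'vfov': 44.21685934757395, 'cx': 317.9189650882263, 'cy': 202.19478443104165, 'dist': array([-0.13505221,  0.        ,  0.        ,  0.        ,  0.        ]), 'eye': array([1.41137094, 0.57290054, 0.52682097]), 'rotation': array([-115.4342292 ,    1.0627953 ,  116.88490291])}
{'vfov': 66.54145645117845, 'cx': 314.9354474666335, 'cy': 194.9507892112429, 'dist': array([-0.00562084,  0.        ,  0.        ,  0.        ,  0.        ]), 'eye': array([0.13621249, 0.51394975, 0.37418958]), 'rotation': array([1.62217970e+02, 1.12668660e-01, 6.65610174e+01])}
```

View pics/a1.png

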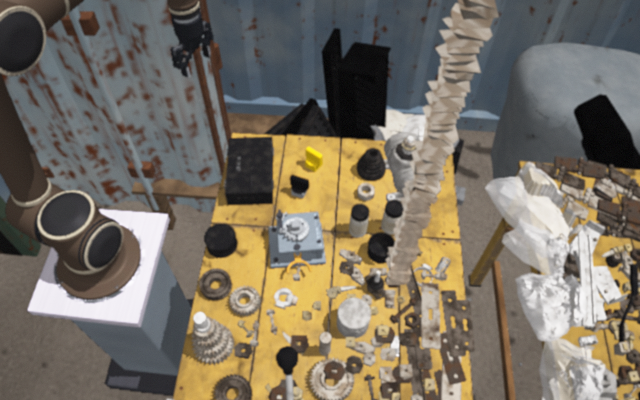

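View pics/b1.png

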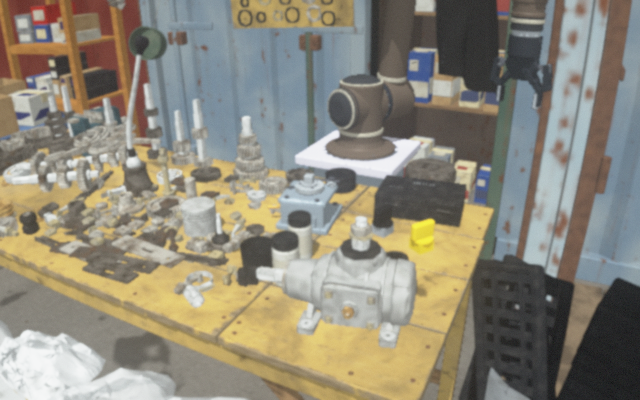

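The scene view shows the black knob at about (300,186), the yellow look-alike at (313,158), the stand and star wheel at (296,232) and a black box to the left at (250,170). The side view shows the knob partly hidden at about (383,225).

```bash
sed -i "s/^def K/from scipy.spatial.transform import Rotation as Rt\ndef RR(m): return Rt.from_euler('xyz',m['rotation'],degrees=True).as_matrix()\ndef K/; s/np.array(m\['rotation'\])/RR(m)/g" h.py
python3 - <<'E'
from h import *
m=eyes.camera_model('scene');im=cv2.imread('pics/a1.png')
print('knob',onz(m,(300,184),.045),'stand',onz(m,(295,231),.087),'yel',onz(m,(313,158),.045),'box',[onz(m,p,.06) for p in((228,140),(272,140),(228,200),(272,203))])
w=eyes.camera_model('wrist'); s=env.sense()
R=Rt.from_euler('xyz',s['tcp_rot'],degrees=True).as_matrix()
print('cam in tool',R.T@(w['eye']-s['eef_pos'])); print('R tool',R.round(3)); print('cam z in tool',R.T@RR(w)[:,2], R.T@RR(w)[:,0])
v=eyes.camera_model('side');print(onz(v,(383,225),.03))
cv2.imwrite('pics/d1.png',cv2.resize(im[130:290,210:330],None,fx=4,fy=4,interpolation=cv2.INTER_CUBIC)[:600])
E
```

```text
knob [0.50681842 0.25253035 0.045     ] stand [0.51232873 0.07739206 0.087     ] yel [0.53446109 0.34646124 0.045     ] box [array([0.28762539, 0.38219316, 0.06      ]), array([0.41355475, 0.3914371 , 0.06      ]), array([0.32525628, 0.174484  , 0.06      ]), array([0.44158822, 0.17408912, 0.06      ])]
cam in tool [ 0.07875703  0.00098742 -0.12659852]
R tool [[-0.918  0.397 -0.   ]
 [ 0.397  0.918 -0.001]
 [-0.    -0.001 -1.   ]]
cam z in tool [-3.05366189e-01 -9.16844954e-04  9.52234556e-01] [-1.34440480e-03  9.99998955e-01  5.31705369e-04]
[0.52671884 0.26990291 0.03      ]
```

View pics/d1.png

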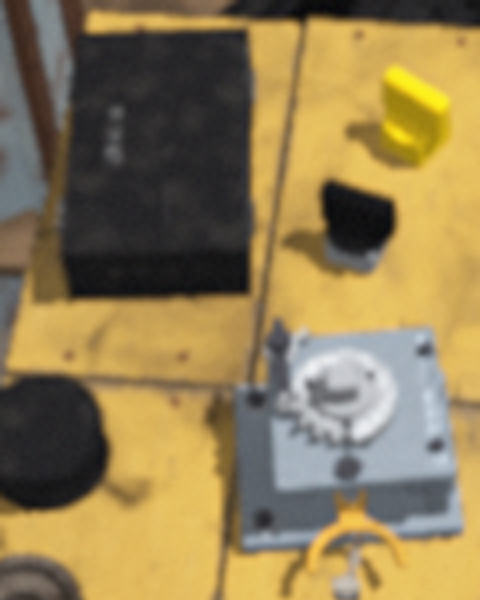

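The crop shows the knob wing's top edge running from about (327,183) to (393,205) in crop pixels, tilted a little clockwise. The stand is also slightly rotated, with the star wheel at crop (342,390). I'll move over the knob now.

jog_arm(motion=[[-4,-1,0,0,8.5],[-8,-2,0,0,8.5],[-12,-3,0,0,8.5],[-16,-4,0,0,8.5],[-20,-5,0,0,8.5],[-24,-6,0.5,0,8.5],[-28,-7,1,0,8.5],[-32,-8,1.5,0,8.5],[-36.6,-9.2,2,0,8.5],[-36.6,-9.2,2,0,8.5]])

```text
time_s: 1.15
eef_pos: [0.5108, 0.2489, 0.2265]
tcp_rot: [-179.9, 0.0, 156.3]
force: [0.0, 0.8, -0.4]
grip_width: 0.998
```

```bash
python3 - <<'E'
from h import *
s=env.sense();m,im=snap('wrist','c2.png');print(s['time_s'],s['eef_pos'],s['tcp_rot'],s['grip_width'],m['eye'])
E
```

```text
1.15 [0.5108323  0.24888742 0.22651472] [-1.79876068e+02  2.81278803e-03  1.56312860e+02] 0.9983686277606024 [0.43916938 0.28168178 0.35308605]
```

View pics/c2.png

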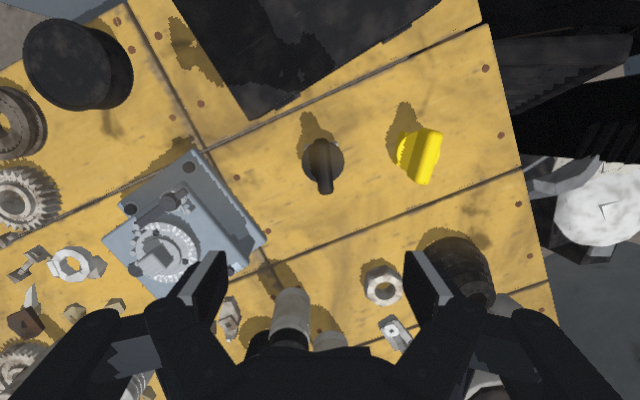

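```bash
python3 - <<'E'
from h import *
im=cv2.imread('pics/c2.png')
k=cv2.resize(im[130:205,285:360],None,fx=5,fy=5,interpolation=cv2.INTER_CUBIC)
k=np.clip(k.astype(float)*2.2,0,255).astype(np.uint8)
q=cv2.resize(im[180:305,95:180+50],None,fx=3,fy=3,interpolation=cv2.INTER_CUBIC)
q=cv2.resize(im[205:280,120:210],None,fx=5,fy=5,interpolation=cv2.INTER_CUBIC)
out=np.zeros((375,375+450,3),np.uint8)[:, :800]
out[:,:375]=k; out[:,375:800]=q[:,:425]
cv2.imwrite('pics/d2.png',out)
E
```

```text
(no output)
```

View pics/d2.png

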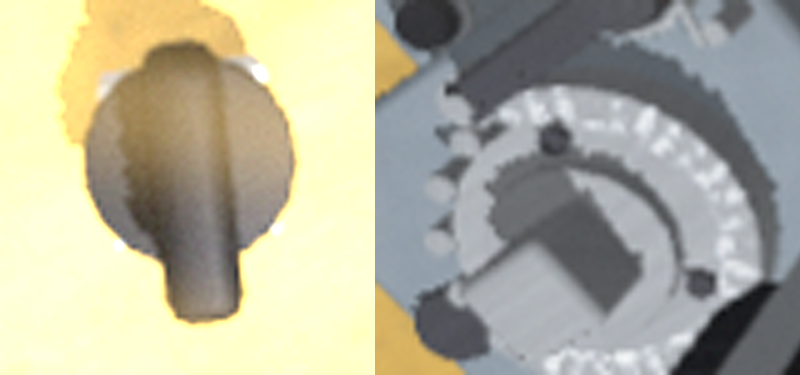

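Crop left: the disc is centred at about px (323,161), and the wing runs from about (321.4,139) at its foot to (326,193.8) at its top near end. Crop right: the square's top corners are at about px (152.4,253.6), (166.4,268) and (137,264).

```bash
cat >> h.py <<'E'
def totool(P,s):
    R=Rt.from_euler('xyz',s['tcp_rot'],degrees=True).as_matrix(); return (R.T@(np.array(P)-s['eef_pos']))*100
E
python3 - <<'E'
from h import *
m=eyes.camera_model('wrist');s=env.sense()
d=onz(m,(323,161.4),.028);a=onz(m,(321.4,139),.028);b=onz(m,(326,194),.062)
print('disc',d,'ends',a,b,'len',np.linalg.norm((a-b)[:2]),'mid',(a+b)/2,'yaw',np.degrees(np.arctan2(*(a-b)[1::-1])))
print('tool mid',totool([*((a+b)/2)[:2],.04],s),'disc',totool(d,s))
P=[onz(m,p,.111) for p in((152.4,253.6),(166.4,268),(137,264))]
for p in P: print(p)
for i in(1,2): v=P[i]-P[0];print(np.linalg.norm(v),np.degrees(np.arctan2(v[1],v[0])))
print('centre',(P[1]+P[2])/2)
im=cv2.imread('pics/c2.png'); 
q=cv2.resize(im[190:310,90:240],None,fx=5,fy=5,interpolation=cv2.INTER_CUBIC);cv2.imwrite('pics/d3.png',q)
E
```

```text
disc [0.5010634  0.26381959 0.028     ] ends [0.47825794 0.27176101 0.028     ] [0.52612867 0.25548552 0.062     ] len 0.05056182677467949 mid [0.50219331 0.26362326 0.045     ] yaw 161.2225721230188
tool mid [ 1.14478699  0.96885353 18.70107559] disc [ 1.25471185  0.94345312 19.90125212]
[0.5004374  0.09618981 0.111     ]
[0.51797358 0.09982036 0.111     ]
[0.50379626 0.07755098 0.111     ]
0.017908049552084047 11.696801104836206
0.01893905978729701 -79.7845177368281
centre [0.51088492 0.08868567 0.111     ]
```

View pics/d3.png

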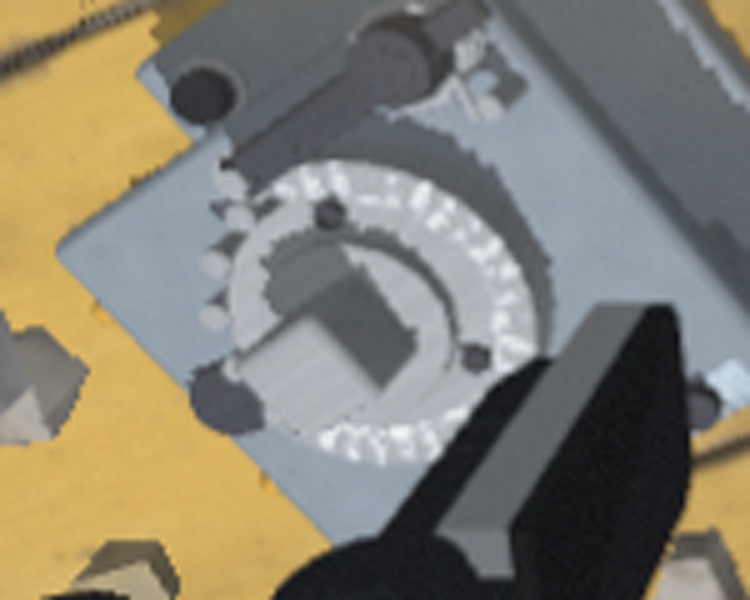

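The square is at about (0.511,0.088) with yaw ≈ +11°. The knob is at about (0.502,0.2637) with yaw ≈ −19°. The sizes check out (18–19 mm top face, 51 mm wing). Next I'll descend and grasp.

jog_arm(motion=[[0.6,0.5,2,-2.5,5],[1.2,0.95,5,-5,5],[1.2,0.95,9,-5,5],[1.2,0.95,12,-5,5],[1.2,0.95,15,-5,5],[1.2,0.95,16.5,-5,5],[1.2,0.95,17.5,-5,5],[1.2,0.95,17.6,-5,5],[1.2,0.95,17.6,-5,5]], grip_force=50)

```text
time_s: 2.1
eef_pos: [0.5005, 0.2664, 0.053]
tcp_rot: [180.0, 0.0, 161.7]
force: [0.1, -0.4, 0.6]
grip_width: 0.585
```

```bash
python3 - <<'E'
from h import *
s=env.sense();m,im=snap('wrist','c3.png');print(s)
cv2.imwrite('pics/d4.png',im[:, :])
E
```

```text
{'time_s': 2.1, 'joint_positions': array([ 2.80192798e+01,  1.56447571e+01, -1.68878725e+01,  5.74281654e+01,
        7.12821114e-03,  4.63490316e+01]), 'joint_vel': array([-0.2476061 , -0.50566545,  0.83778157,  0.15849892, -0.06568839,
       -0.03041593]), 'joint_efforts': array([ 9.16356733e-02, -4.94558322e+01,  3.18292487e+01, -4.46896709e-02,
        4.12428271e-03,  1.89533101e-03]), 'eef_pos': array([0.50045245, 0.26635059, 0.05296781]), 'tcp_rot': array([1.79966713e+02, 2.19040749e-02, 1.61670244e+02]), 'force': array([ 0.11501104, -0.39708023,  0.64445707]), 'wrist_torque': array([ 0.05153125, -0.04292002, -0.03233785]), 'grip_width': 0.5852549469310485}
```

View pics/d4.png

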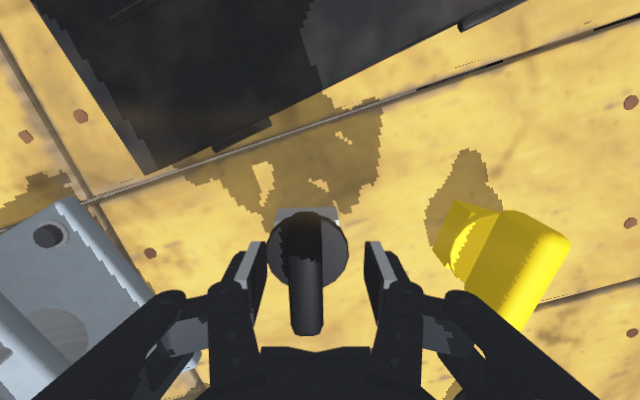

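The view shows the knob between the pads: disc centre (308,252), wing near end at (306,334), sleeve edge at row 208.

```bash
python3 - <<'E'
from h import *
m=eyes.camera_model('wrist');s=env.sense()
for uv,z in(((308,252),.028),((306,334),.062),((289,334),.062),((322,334),.062),((307,208),.0),((275,208),0.022),((337,208),.022),((302,213),.028)): print(uv,z,totool(onz(m,uv,z),s).round(2))
E
```

```text
(308, 252) 0.028 [-0.34 -0.3   2.54]
(306, 334) 0.062 [-2.88 -0.34 -0.86]
(289, 334) 0.062 [-2.88 -1.15 -0.86]
(322, 334) 0.062 [-2.88  0.42 -0.85]
(307, 208) 0.0 [ 1.24 -0.42  5.34]
(275, 208) 0.022 [ 2.05 -2.12  3.14]
(337, 208) 0.022 [2.05 1.3  3.14]
(302, 213) 0.028 [ 1.99 -0.6   2.54]
```

jog_arm(motion=[[-0.2,-0.35,0.1,0,5],[-0.2,-0.35,0.1,0,3.5],[-0.2,-0.35,0.1,0,2],[-0.2,-0.35,0.1,0,1],[-0.2,-0.35,0.1,0,1],[-0.2,-0.35,0.1,0,1],[-0.2,-0.35,0.1,0,1],[-0.2,-0.35,0.1,0,1]], grip_force=60)

```text
time_s: 2.95
eef_pos: [0.5016, 0.2619, 0.0518]
tcp_rot: [180.0, 0.0, 161.6]
force: [-0.2, -0.1, 5.6]
grip_width: 0.173
```

jog_arm(motion=[[-0.2,-0.35,0.1,0,1],[0,0,-3,0,1],[0,0,-7,0,1],[0,0,-11,0,1],[0,0,-15,0,1],[-4,-4,-16,-8,1],[-8,-8,-16,-16,1],[-11,-10,-16,-24,1],[-13.3,-12.3,-16,-30,1],[-13.3,-12.3,-16,-30,1]])

```text
time_s: 3.95
eef_pos: [0.5902, 0.0993, 0.21]
tcp_rot: [-179.9, -0.1, -168.5]
force: [-0.3, -0.2, -1.5]
grip_width: 0.176
```

```bash
python3 - <<'E'
from h import *
s=env.sense();m,im=snap('wrist','c4.png');print(s['time_s'],s['eef_pos'],s['tcp_rot'],s['grip_width'],s['force'],s['joint_positions'])
c=proj(m,[.511,.088,.1])[0];print(c)
cv2.imwrite('pics/d5.png',cv2.resize(im,(800,500)))
E
```

```text
3.95 [0.59016776 0.09933763 0.2099595 ] [-1.79932446e+02 -8.41314245e-02 -1.68547407e+02] 0.17600963784553436 [-0.26115112 -0.22809925 -1.52883376] [ 9.58721637e+00  1.54097186e+01  3.00207076e+00  7.76742401e+01
 -7.02569603e-02 -1.86537633e+00]
[319.93791106  95.1311237 ]
```

View pics/d5.png

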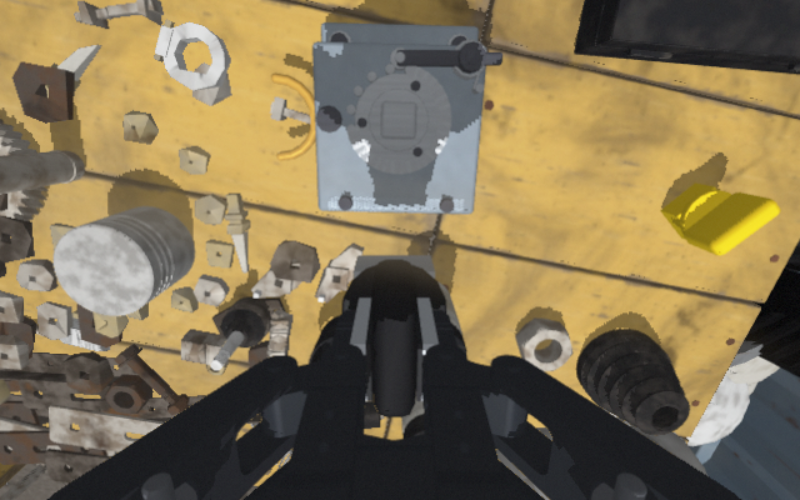

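The wrist view shows the knob held upright at the pads. The square's top is at about (398,119) in the 800-px picture, close to the predicted pixel. I'll zoom in on the square and the knob for yaw and offset.

```bash
python3 - <<'E'
from h import *
im=cv2.imread('pics/c4.png')
q=cv2.resize(im[65:130,280:360],None,fx=5,fy=5,interpolation=cv2.INTER_CUBIC)
q=cv2.normalize(q.astype(float).clip(40,130),None,0,255,cv2.NORM_MINMAX).astype(np.uint8)
k=cv2.resize(im[195:345,260:380],None,fx=3,fy=3,interpolation=cv2.INTER_CUBIC)
k=(k.astype(float)*3).clip(0,255).astype(np.uint8)
o=np.zeros((450,760,3),np.uint8);o[:325,:400]=q;o[:,400:]=k
cv2.imwrite('pics/d6.png',o)
E
```

```text
(no output)
```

View pics/d6.png

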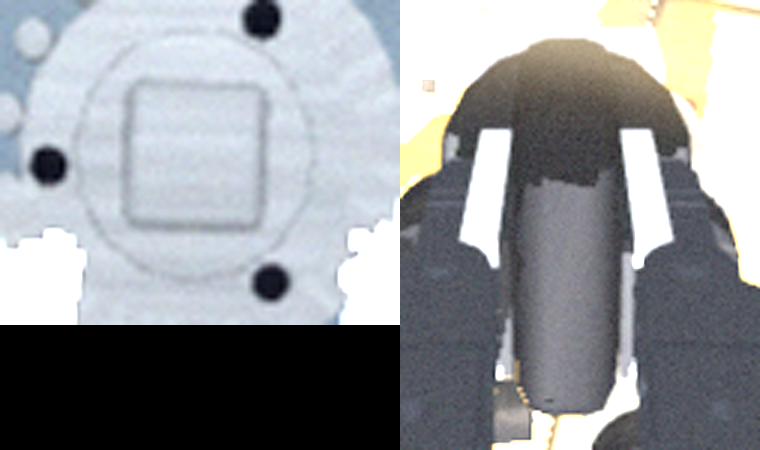

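```bash
python3 - <<'E'
from h import *
m=eyes.camera_model('wrist');s=env.sense()
C=[onz(m,(280+x/5,65+y/5),.109) for x,y in((128,83),(267,86),(258,232),(122,229))]
C=np.array(C)
for i in range(4):
    v=C[(i+1)%4]-C[i];print(np.linalg.norm(v).round(4),(np.degrees(np.arctan2(v[1],v[0]))%90).round(1))
sq=C.mean(0);sh=onz(m,(280+194/5,65+153/5),.092);print('sq',sq,'shoulder',sh,totool(sq,s),totool(sh,s))
b=s['eef_pos'][2]-.0518
print('wing end',totool(onz(m,(316.7,331.7),b+.062),s),'L',totool(onz(m,(260+120/3,195+405/3),b+.062),s),'R',totool(onz(m,(260+215/3,195+405/3),b+.062),s))
print('disc widest',[totool(onz(m,(260+x/3,195+155/3),b+.028),s) for x in(43,291)],'disc top',totool(onz(m,(260+167/3,195+38/3),b+.028),s))
print('yaw tool',s['tcp_rot'][2]%90)
E
```

```text
0.0195 10.2
0.0198 8.6
0.0196 10.1
0.0198 8.3
sq [0.51121215 0.08932557 0.109     ] shoulder [0.51031506 0.08937457 0.092     ] [ 7.85551533  0.37780601 10.11826431] [ 7.93907057  0.40003701 11.81843958]
wing end [-2.64656378  0.1901996  -1.02528648] L [-2.54889968 -0.59080928 -1.02522798] R [-2.54938328  0.8899604  -1.02496778]
disc widest [array([ 0.01764123, -2.11862652,  2.37966662]), array([0.01439391, 2.41127054, 2.38045905])] disc top [2.28882569 0.14791146 2.38463005]
yaw tool 11.397132041293986
```

The seat yaw is about 9.5° and the tool is at 11.4°. The knob measures about 1.6 mm off in y although it is pinched centrally, so I take that as camera bias and subtract it. I'll move to just above the square.

jog_arm(motion=[[2.5,0.1,1,1,1],[5.5,0.2,2,2,1],[7.9,0.23,3,2,1],[7.9,0.23,3.8,2,1],[7.9,0.23,4.2,2,1],[7.9,0.23,4.2,2,1],[7.9,0.23,4.2,2,1]])

```text
time_s: 4.7
eef_pos: [0.5116, 0.09, 0.1694]
tcp_rot: [180.0, 0.0, -170.3]
force: [0.4, -0.9, -1.0]
grip_width: 0.177
```

```bash
python3 - <<'E'
from h import *
s=env.sense();print(s['eef_pos'],s['tcp_rot'],s['force'],s['wrist_torque'])
m=snap('wrist','c5.png')[0];a,ai=snap('scene','a5.png');b,bi=snap('side','b5.png')
o=[]
for mm,i in((a,ai),(b,bi)):
    c=proj(mm,[.511,.088,.12])[0].astype(int);print(c)
    o.append(cv2.resize(i[c[1]-35:c[1]+35,c[0]-40:c[0]+40],None,fx=5,fy=5,interpolation=cv2.INTER_CUBIC))
cv2.imwrite('pics/d7.png',np.hstack(o))
E
```

```text
[0.51155873 0.0900478  0.16939063] [ 1.79993292e+02  1.40570541e-02 -1.70347813e+02] [ 0.41068261 -0.93458055 -1.0198025 ] [0.05641236 0.02328711 0.0201724 ]
[294 219]
[309 170]
```

View pics/d7.png

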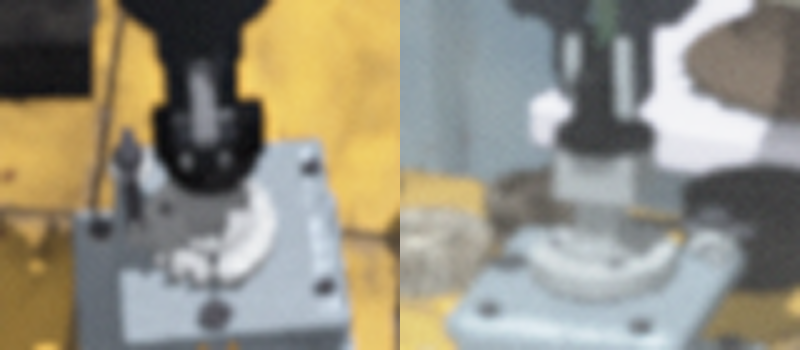

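The side view hints that the knob is about 2 mm off (sleeve centre ≈596, stub ≈602 in crop pixels). I also used a camera pose taken slightly later than the c4 image, while the arm was still settling. I'll back off, let it settle and re-measure using the three dark holes of the star wheel.

jog_arm(motion=[[0,0,-3,0,1],[-3,0,-4,0,1],[-6,0,-4,0,1],[-8,0,-4,0,1],[-8,0,-4,0,1],[-8,0,-4,0,1],[-8,0,-4,0,1],[-8,0,-4,0,1]])

```text
time_s: 5.65
eef_pos: [0.5891, 0.1028, 0.2096]
tcp_rot: [180.0, -0.0, -170.4]
force: [0.1, -0.7, -1.3]
grip_width: 0.173
```

```bash
python3 - <<'E'
from h import *
s=env.sense();m,im=snap('wrist','c6.png');s2=env.sense();m2=eyes.camera_model('wrist')
print(s['eef_pos'],s2['eef_pos'],s['tcp_rot'],m['eye'],m2['eye'])
c=proj(m,[.511,.089,.087])[0].astype(int);print(c)
x0,y0=c[0]-40,max(c[1]-45,0);g=cv2.cvtColor(im,cv2.COLOR_BGR2GRAY)[y0:y0+90,x0:x0+80]
n,l,st,ce=cv2.connectedComponentsWithStats((g<50).astype(np.uint8))
for i in range(1,n):
    if st[i,4]>15: uv=ce[i]+[x0,y0];P=onz(m,uv,.087);print(st[i,4],uv.round(1),P.round(4),totool(P,s).round(2))
q=cv2.resize(im[y0:y0+90,x0:x0+80],None,fx=5,fy=5,interpolation=cv2.INTER_CUBIC)
q=cv2.normalize(q.astype(float).clip(40,130),None,0,255,cv2.NORM_MINMAX).astype(np.uint8)
k=cv2.resize(im[195:345,260:380],None,fx=3,fy=3,interpolation=cv2.INTER_CUBIC)
k=(k.astype(float)*3).clip(0,255).astype(np.uint8)
o=np.zeros((450,760,3),np.uint8);o[:q.shape[0],:400]=q;o[:,400:]=k
print('crop0',x0,y0);cv2.imwrite('pics/d8.png',o)
E
```

```text
[0.58905756 0.10278924 0.20956384] [0.58912275 0.10281998 0.20966074] [ 1.79999456e+02 -2.51494558e-03 -1.70367071e+02] [0.51183255 0.0910445  0.3361818 ] [0.51188099 0.09105757 0.33624129]
[312  95]
crop0 272 50
```

View pics/d8.png

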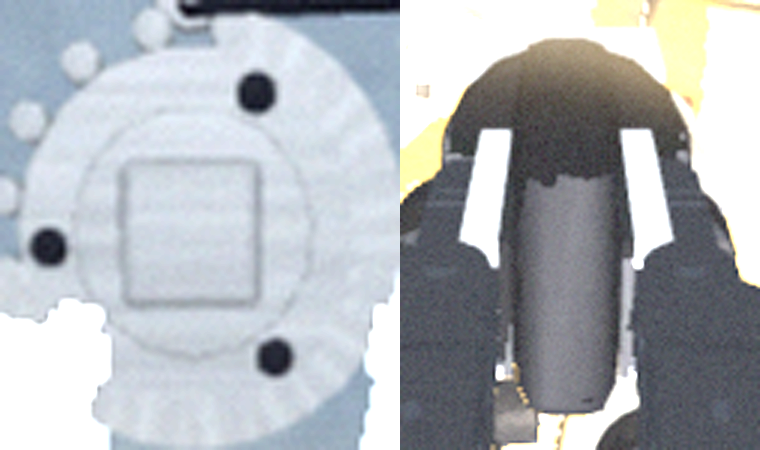

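The square outline runs from crop (123,160) to (259,303) and is parallel to the camera axes. The holes are at (256,92), (48,247) and (275,357), and the knob sits as before.

```bash
python3 - <<'E'
from h import *
m=eyes.camera_model('wrist');s=env.sense();print(s['eef_pos'])
f=lambda x,y,z: onz(m,(272+x/5,50+y/5),z)
C=np.array([f(x,y,.109) for x,y in((123,160),(260,160),(259,303),(126,303))])
for i in range(4):
    v=C[(i+1)%4]-C[i];print(np.linalg.norm(v).round(4),(np.degrees(np.arctan2(v[1],v[0]))%90).round(1))
H=np.array([f(x,y,.087)[:2] for x,y in((256,92),(48,247),(275,357))])
A=2*(H[1:]-H[0]);c=np.linalg.solve(A,(H[1:]**2).sum(1)-(H[0]**2).sum())
print('sq',C.mean(0),totool(C.mean(0),s),'sh',totool(f(195,231,.092),s),'holes',c,totool([*c,.087],s),np.linalg.norm(H-c,axis=1))
print('cam in tool',totool(m['eye'],s))
# same axis in scene+side
for n in('scene','side'):
    mm=eyes.camera_model(n);print(n,proj(mm,[[*C.mean(0)[:2],.087],[*C.mean(0)[:2],.111]]))
E
```

```text
[0.58912275 0.10281998 0.20966074]
0.0192 9.6
0.0193 9.6
0.0191 9.6
0.0193 9.8
sq [0.51189002 0.08751293 0.109     ] [ 7.87264024 -0.21660352 10.06441543] sh [ 7.89840293 -0.19689182 11.76440985] holes [0.51213714 0.08736263] [ 7.85125639 -0.23553607 12.26442017] [0.0227256 0.0227256 0.0227256]
cam in tool [  7.80942158   0.13279874 -12.65970437]
scene [[295.23665789 227.48059738]
 [294.9213721  222.1934763 ]]
side [[309.94189617 183.93024769]
 [309.67045673 174.08280779]]
```

```bash
python3 - <<'E'
from h import *
g=cv2.cvtColor(cv2.imread('pics/b5.png'),cv2.COLOR_BGR2GRAY)
print('     ',list(range(294,330)))
for y in range(160,188): print(y,*g[y,294:330])
m=eyes.camera_model('side')
for P in([.5116,.0900,.13],[.512,.0875,.105],[.512,.0875,.087],[.512,.086,.105]): print(P,proj(m,P))
E
```

```text
[294, 295, 296, 297, 298, 299, 300, 301, 302, 303, 304, 305, 306, 307, 308, 309, 310, 311, 312, 313, 314, 315, 316, 317, 318, 319, 320, 321, 322, 323, 324, 325, 326, 327, 328, 329]
160 174 203 219 224 219 194 149 106 80 69 63 69 68 69 66 65 61 63 68 67 67 68 67 77 102 153 209 231 239 243 243 243 243 244 244 244
161 173 198 219 223 216 181 126 83 73 66 70 66 68 65 66 64 63 64 61 64 64 64 67 69 78 121 179 220 233 237 239 240 241 243 243 243
162 170 188 211 218 210 171 119 76 68 62 68 66 66 66 65 67 62 65 65 68 70 64 68 65 74 113 171 212 228 231 232 234 236 236 237 239
163 164 175 188 200 190 162 117 87 75 66 65 65 67 65 66 63 65 69 64 69 70 70 71 71 80 118 176 216 226 229 231 230 231 231 231 233
164 159 161 163 169 166 152 127 109 92 78 70 69 66 64 62 66 67 69 72 74 72 75 79 79 94 136 188 220 226 229 229 229 229 230 230 230
165 158 157 154 154 153 148 149 141 125 103 88 82 79 80 76 77 78 81 86 96 101 101 95 101 111 149 191 220 226 228 227 227 229 228 230 228
166 154 156 155 153 149 151 162 168 157 135 122 112 110 106 102 102 101 109 121 135 137 128 120 121 127 151 190 217 224 225 226 2
[... 2595 characters left out ...]
148 171 196 210 213 195 170 154 165 180 184 173
185 189 207 216 220 216 210 201 196 194 195 197 202 202 199 198 197 197 189 186 179 172 162 157 155 172 194 215 219 214 191 165 158 172 175 170 166
186 172 196 213 219 218 217 214 208 201 199 196 197 199 198 195 193 187 178 175 177 181 186 186 187 200 212 217 212 197 174 163 172 178 176 170 170
187 157 181 198 208 214 218 217 214 213 212 207 205 203 202 202 194 184 167 165 177 194 207 212 209 214 215 214 200 178 159 162 177 188 186 185 181
[0.5116, 0.09, 0.13] [[310.50413403 166.28461014]]
[0.512, 0.0875, 0.105] [[309.71077438 176.57735228]]
[0.512, 0.0875, 0.087] [[309.91418094 183.94688013]]
[0.512, 0.086, 0.105] [[309.11952044 176.47222342]]
```

The settled measurement gives the seat at (0.512, 0.0875) with yaw 9.6°, and the tool is aligned with it. The in-hand camera bias suggests y ≈ 0.086 and the side view y ≈ 0.0885. I'll go in between, within reach of the chamfers, and descend by feel.

jog_arm(motion=[[3,-0.1,1,0,1],[6,-0.2,2,0,1],[7.9,-0.28,3.5,0,1],[7.9,-0.28,4.2,0,1],[7.9,-0.28,4.2,0,1],[7.9,-0.28,4.2,0,1],[7.9,-0.28,4.4,0,1],[7.9,-0.28,4.6,0,1],[7.9,-0.28,4.8,0,1],[7.9,-0.28,4.8,0,1]])

```text
time_s: 6.7
eef_pos: [0.5124, 0.087, 0.1613]
tcp_rot: [180.0, -0.0, -170.4]
force: [-0.8, -0.5, 0.5]
grip_width: 0.177
```

jog_arm(motion=[[0,0,0.1,0,1],[0,0,0.2,0,1],[0,0,0.3,0,1],[0,0,0.3,0,1]])

```text
time_s: 7.1
eef_pos: [0.5125, 0.087, 0.1605]
tcp_rot: [180.0, 0.1, -170.4]
force: [-5.4, -0.9, 14.7]
grip_width: 0.176
```

Contact is at chamfer height and the square pushes the tool towards −x, so I'll shift the tool by +x (tool axis).

jog_arm(motion=[[0.05,0,0,0,1],[0.1,0,0,0,1],[0.1,0,0,0,1]])

```text
time_s: 7.4
eef_pos: [0.5116, 0.0868, 0.1599]
tcp_rot: [-180.0, 0.1, -170.4]
force: [-4.0, -1.3, 10.8]
grip_width: 0.179
```

jog_arm(motion=[[0.05,0,0,0,1],[0.05,0,0.1,0,1],[0.05,0,0.1,0,1]])

```text
time_s: 7.7
eef_pos: [0.5105, 0.0866, 0.157]
tcp_rot: [180.0, -0.0, -170.4]
force: [-1.0, -0.6, -1.7]
grip_width: 0.177
```

It slipped in and the force is gone. I'll continue down.

jog_arm(motion=[[0,0,0.2,0,1],[0,0,0.4,0,1],[0,0,0.6,0,1],[0,0,0.6,0,1]])

```text
time_s: 8.1
eef_pos: [0.5106, 0.0866, 0.1506]
tcp_rot: [-180.0, -0.1, -170.4]
force: [-2.1, 0.0, -2.6]
grip_width: 0.174
```

jog_arm(motion=[[0,0,0.2,0,1],[0,0,0.4,0,1],[0,0,0.6,0,1],[0,0,0.6,0,1]])

```text
time_s: 8.5
eef_pos: [0.5106, 0.0866, 0.1448]
tcp_rot: [180.0, -0.0, -170.4]
force: [-2.3, -0.9, -1.8]
grip_width: 0.176
```

jog_arm(motion=[[0,0,0.1,0,1],[0,0,0.2,0,1],[0,0,0.2,0,1]])

```text
time_s: 8.8
eef_pos: [0.5106, 0.0867, 0.1438]
tcp_rot: [180.0, 0.0, -170.4]
force: [-4.9, -1.4, 4.2]
grip_width: 0.173
```

Contact is at z = 0.1438, the predicted seated height. I'll push a little to confirm and relieve the −x side load.

jog_arm(motion=[[0.05,0,0.1,0,1],[0.1,0,0.15,0,1],[0.1,0,0.15,0,1]])

```text
time_s: 9.1
eef_pos: [0.5105, 0.0866, 0.1437]
tcp_rot: [-180.0, 0.2, -170.4]
force: [-4.8, -1.1, 9.8]
grip_width: 0.176
```

```bash
python3 - <<'E'
from h import *
s=env.sense();print(s['eef_pos'],s['tcp_rot'],s['force'],s['wrist_torque'],s['joint_positions'])
E
```

```text
[0.51051022 0.08662535 0.14373376] [-1.79998932e+02  1.67243879e-01 -1.70366325e+02] [-4.83845588 -1.09792339  9.83006207] [-0.22642157  1.38595396 -0.02803757] [ 9.63101034e+00  7.48900304e+00 -1.51170828e+01  6.72266702e+01
 -1.06013132e-03 -2.66452382e-03]
```

It is fully seated (10 N pushed, z unchanged). I'll ease the push, grip harder, and start turning clockwise by feel.

jog_arm(motion=[[0.15,0,-0.1,0,1],[0.2,0,-0.1,0,1],[0.2,0,-0.1,0,1],[0.2,0,-0.1,3,1],[0.2,0,-0.1,6,1],[0.2,0,-0.1,8,1],[0.2,0,-0.1,8,1]], grip_force=100)

```text
time_s: 9.8
eef_pos: [0.5095, 0.086, 0.1439]
tcp_rot: [-180.0, 0.2, -178.4]
force: [2.3, -1.3, 7.4]
grip_width: 0.17
```

```bash
cat > st.py <<'E'
from h import *
s=env.sense();print(s['time_s'],'z',s['eef_pos'].round(4),'turn',round((-170.37-s['tcp_rot'][2]),2),'F',s['force'].round(1),'T',s['wrist_torque'].round(3),'w',round(s['grip_width'],3),'j6',s['joint_efforts'][5].round(3))
E
python3 st.py
```

```text
9.8 z [0.5095 0.086  0.1439] turn 8.03 F [ 2.3 -1.3  7.4] T [-0.346 -0.363  0.12 ] w 0.17 j6 0.369
```

jog_arm(motion=[[-0.05,0,0,2,1],[-0.05,0,0,4,1],[-0.05,0,0,4,1]])

```text
time_s: 10.1
eef_pos: [0.5096, 0.0862, 0.1439]
tcp_rot: [180.0, 0.2, 177.6]
force: [-0.9, -0.9, 6.9]
grip_width: 0.17
```

```bash
python3 st.py
```

```text
10.1 z [0.5096 0.0862 0.1439] turn -347.97 F [-0.9 -0.9  6.9] T [-0.167  0.007  0.123] w 0.17 j6 0.294
```

jog_arm(motion=[[0,0,0,2,1],[0,0,0,4,1],[0,0,0,4,1]])

```text
time_s: 10.4
eef_pos: [0.5096, 0.0863, 0.1439]
tcp_rot: [180.0, 0.2, 173.6]
force: [1.9, -0.6, 7.3]
grip_width: 0.17
```

```bash
python3 st.py
```

```text
10.4 z [0.5096 0.0863 0.1439] turn -343.96 F [ 1.9 -0.6  7.3] T [-0.054  0.041  0.012] w 0.17 j6 0.217
```

jog_arm(motion=[[0,0,0,2,1],[0,0,0,4,1],[0,0,0,4,1]])

```text
time_s: 10.7
eef_pos: [0.5097, 0.0865, 0.1439]
tcp_rot: [179.9, 0.2, 169.6]
force: [-0.7, 0.8, 6.4]
grip_width: 0.171
```

```bash
python3 st.py
```

```text
10.7 z [0.5097 0.0865 0.1439] turn -339.96 F [-0.7  0.8  6.4] T [ 0.066  0.019 -0.08 ] w 0.171 j6 0.16
```

The torque rose, fell through zero at a turn of about 16–18° and then reversed: that is click 1 at 20°. I'll go on for click 2, expected near 39–41°.

jog_arm(motion=[[0,0,0,2,1],[0,0,0,4,1],[0,0,0,6,1],[0,0,0,8,1],[0,0,0,10,1],[0,0,0,10,1]])

```text
time_s: 11.3
eef_pos: [0.5097, 0.0867, 0.1439]
tcp_rot: [179.9, 0.1, 159.6]
force: [0.3, 1.6, 5.6]
grip_width: 0.168
```

```bash
python3 st.py
```

```text
11.3 z [0.5097 0.0867 0.1439] turn -330.0 F [0.3 1.6 5.6] T [ 0.262 -0.052  0.234] w 0.168 j6 0.392
```

jog_arm(motion=[[0,0,0,2,1],[0,0,0,4,1],[0,0,0,4,1]])

```text
time_s: 11.6
eef_pos: [0.5097, 0.0869, 0.1439]
tcp_rot: [179.8, 0.1, 155.6]
force: [1.1, 1.1, 6.0]
grip_width: 0.166
```

```bash
python3 st.py
```

```text
11.6 z [0.5097 0.0869 0.1439] turn -326.0 F [1.1 1.1 6. ] T [ 0.357 -0.079  0.096] w 0.166 j6 0.313
```

jog_arm(motion=[[0,0,0,2,1],[0,0,0,4,1],[0,0,0,4,1]])

```text
time_s: 11.9
eef_pos: [0.5098, 0.087, 0.1439]
tcp_rot: [179.8, 0.1, 151.6]
force: [1.7, 2.9, 6.1]
grip_width: 0.167
```

```bash
python3 st.py
```

```text
11.9 z [0.5098 0.087  0.1439] turn -321.99 F [1.7 2.9 6.1] T [ 0.535 -0.15   0.04 ] w 0.167 j6 0.236
```

jog_arm(motion=[[0,0,0,2,1],[0,0,0,4,1],[0,0,0,4,1]])

```text
time_s: 12.2
eef_pos: [0.5099, 0.0872, 0.1439]
tcp_rot: [179.8, 0.1, 147.6]
force: [1.2, 2.6, 6.5]
grip_width: 0.167
```

```bash
python3 st.py
```

```text
12.2 z [0.5099 0.0872 0.1439] turn -317.99 F [1.2 2.6 6.5] T [ 0.559 -0.233 -0.012] w 0.167 j6 0.171
```

Same pattern again: click 2 by 42°. I'll go for click 3, expected near 61–64°.

jog_arm(motion=[[0,-0.05,0,2,1],[0,-0.05,0,4,1],[0,-0.05,0,6,1],[0,-0.05,0,8,1],[0,-0.05,0,10,1],[0,-0.05,0,10,1]])

```text
time_s: 12.8
eef_pos: [0.51, 0.0873, 0.144]
tcp_rot: [179.7, 0.0, 137.7]
force: [2.4, 4.0, 4.1]
grip_width: 0.172
```

```bash
python3 st.py
```

```text
12.8 z [0.51   0.0873 0.144 ] turn -308.03 F [2.4 4.  4.1] T [ 1.077 -0.534  0.196] w 0.172 j6 0.355
```

jog_arm(motion=[[0,0,0,2,1],[0,0,0,4,1],[0,0,0,6,1],[0,0,0,6,1]])

```text
time_s: 13.2
eef_pos: [0.5102, 0.0875, 0.144]
tcp_rot: [179.7, 0.0, 131.7]
force: [4.3, 5.8, 4.3]
grip_width: 0.17
```

```bash
python3 st.py
```

```text
13.2 z [0.5102 0.0875 0.144 ] turn -302.03 F [4.3 5.8 4.3] T [ 1.17  -0.634  0.118] w 0.17 j6 0.296
```

jog_arm(motion=[[0,0,0,2,1],[0,0,0,4,1],[0,0,0,4,1]])

```text
time_s: 13.5
eef_pos: [0.5103, 0.0875, 0.144]
tcp_rot: [179.6, -0.0, 127.6]
force: [3.7, 5.5, 4.5]
grip_width: 0.168
```

```bash
python3 st.py
```

```text
13.5 z [0.5103 0.0875 0.144 ] turn -298.01 F [3.7 5.5 4.5] T [ 1.251 -0.756  0.087] w 0.168 j6 0.229
```

jog_arm(motion=[[0,0,0,1,1],[0,0,0,2,1],[0,0,0,2,1]])

```text
time_s: 13.8
eef_pos: [0.5104, 0.0875, 0.144]
tcp_rot: [179.6, -0.0, 125.7]
force: [3.5, 5.8, 4.6]
grip_width: 0.166
```

```bash
python3 st.py
```

```text
13.8 z [0.5104 0.0875 0.144 ] turn -296.04 F [3.5 5.8 4.6] T [ 1.288 -0.7   -0.003] w 0.166 j6 0.105
```

The effort dropped at 64°, so click 3 seems through. I'll relieve the side load and go to the notch angle of 67°.

jog_arm(motion=[[0.03,0.06,0,1,1],[0.05,0.12,0,2,1],[0.05,0.12,0,3,1],[0.05,0.12,0,3,1],[0.05,0.12,0,3,1]])

```text
time_s: 14.3
eef_pos: [0.5102, 0.0875, 0.1439]
tcp_rot: [179.8, 0.0, 122.6]
force: [1.1, 2.3, 6.8]
grip_width: 0.168
```

```bash
python3 st.py; python3 - <<'E'
from h import *
a,ai=snap('scene','a9.png');w,wi=snap('wrist','c9.png');b,bi=snap('side','b9.png')
i0=cv2.imread('pics/a1.png')
# fork brass mask, scene
for n,i in(('0',i0),('9',ai)):
    r=i[250:290,275:320];h=cv2.cvtColor(r,cv2.COLOR_BGR2HSV)
    mk=((h[...,1]>170)&(h[...,2]>150)).astype(np.uint8);ys,xs=np.nonzero(mk);print(n,mk.sum(),ys.mean()+250 if len(ys) else 0,xs.mean()+275 if len(xs) else 0)
    globals()['f'+n]=r
fit=np.array([np.r_[0.,0,0]])
th=np.radians(9.6-90);F=np.array([.512,.0875,0])+.08*np.array([np.cos(th),np.sin(th),0])
for z in(.033,.036,.039,.042,.045): print(z,proj(a,[*F[:2],z])[0])
up=lambda r:cv2.resize(r,None,fx=6,fy=6,interpolation=cv2.INTER_CUBIC)
top=np.hstack([up(f0),up(f9)]);wc=cv2.resize(wi,(540,338))
cv2.imwrite('pics/d9.png',np.vstack([top,wc]))
E
```

```text
14.3 z [0.5102 0.0875 0.1439] turn -293.0 F [1.1 2.3 6.8] T [ 0.455 -0.293  0.007] w 0.168 j6 -0.011
0 33 263.4848484848485 296.54545454545456
9 16 259.4375 298.125
0.033 [298.1858174  266.69633718]
0.036 [298.15246862 266.12687009]
0.039 [298.11898939 265.55503723]
0.042 [298.08537896 264.98082448]
0.045 [298.05163661 264.40421761]
```

View pics/d9.png

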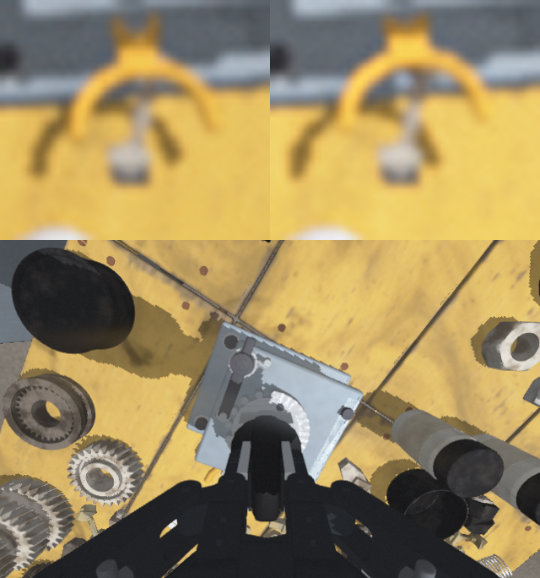

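The fork crown has risen from about crop row 57 to 47, which is about 1.7 px; three stops should give 1.72 px and two 1.14. The wrist view shows the knob on the square with the bystanders in place. I'll check the shift numerically.

```bash
python3 - <<'E'
from h import *
i0,i9=[cv2.resize(cv2.imread(p)[245:290,270:325],None,fx=10,fy=10,interpolation=cv2.INTER_CUBIC) for p in('pics/a1.png','pics/a9.png')]
for x0,x1,y0,y1 in((16,42,14,22),(20,30,12,20),(14,24,14,26),(32,42,14,24),(16,42,8,24)):
    t=i0[y0*10:y1*10,x0*10:x1*10];r=cv2.matchTemplate(i9,t,cv2.TM_CCOEFF_NORMED);p=cv2.minMaxLoc(r)
    print((p[3][0]-x0*10)/10,(p[3][1]-y0*10)/10,round(p[1],3))
s=i0[300:380,220:320];p=cv2.minMaxLoc(cv2.matchTemplate(i9,s,cv2.TM_CCOEFF_NORMED));print('static',p[3][0]-220,p[3][1]-300)
E
python3 st.py
```

```text
-0.1 -1.4 0.842
0.1 -1.9 0.965
-1.1 -0.3 0.943
1.7 -0.3 0.921
-0.1 -1.2 0.893
static -2 1
14.45 z [0.5102 0.0875 0.1439] turn -293.0 F [1.1 1.7 7. ] T [ 0.496 -0.238 -0.016] w 0.169 j6 -0.016
```

```bash
python3 -c "
from h import *
print(order.hand_in())"; python3 st.py
```

```text
the job is handed in; nothing more can be done
None
the job is handed in; nothing more can be done
```

The knob is fully down on the square end and the drum should be in its third stop, with the gripper still holding the knob there. I handed the job in at about 14.5 s.

- **Seating:** The first descent caught on the square's chamfer. I moved sideways by feel and it slid on. It stopped at z = 0.1438 m, the predicted seated height, and did not move under 10 N.
- **Clicks:** I turned the knob 67° clockwise in small steps. On the first two clicks the resisting torque rose and then fell to zero or reversed. On the third it rose and dropped to about zero. The clicks were through by about 20°, 42° and 64°.
- **Final state:** At 67° the torque was about zero, as it should be with the drum resting in a notch within the play. The fourth crest would only come at about 84° of tool turn.
- **Fork:** By eye in the scene camera the fork crown rose about 1.7 px, where 1.72 px is expected for three stops. Image matching was less clear. The cleanest patch gave 1.9 px, the two patches across the whole fork gave 1.2 to 1.4 px, and the two on its arms gave 0.3 px with the yellow table behind them. The fork therefore only roughly confirms the third stop; the torque and angle readings are the stronger evidence.
- **Disagreement:** The wrist and side cameras differed by about 2 mm on the seat's y position. I settled that by feel during the descent.
- **Other parts:** I touched nothing else, and the last wrist picture showed nothing out of place around the stand. I did not look at the yellow knob again.

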